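Read out the fridge temperature logger on the tilted cradle

ROBOT

A 7-joint arm with a two-finger parallel gripper is mounted at the origin on a cart in front of the work surface, level with it; the furniture and walls round the work are solid. World frame = base frame: x ahead of the robot, y to its left, z up, the work surface at z = 0. Lengths are in m, angles in rad, forces in N, time in s.
With the tool pointing down it reaches from about 0.35 to 0.9 m from the base axis. Payload 19.9 kg.
Tool frame: the origin (TCP) lies on the centre line of the jaws, within the pads' length; the fingertips stand 11 mm ahead of it and the grasp point (between the pads) lies 8 mm behind it (bot.finger_overhang is the z of the fingertips in the tool frame, in m); z points along the fingers, y is the line along which they close (so a half turn about z gives the same grasp; the last joint's range is limited). The gripper opens to 85 mm and grips with 20 to 120 N. Pads are 22 mm wide; open, the fingers measure 114 mm over their backs; the gripper's body (76 mm by 85 mm) begins 54 mm behind the grasp point. The pads swing forward as they close: fully open they stand 13 mm farther back than shut.
Start: joints at [1.19, 0.417, -0.01, 1.614, 0.005, 1.111, -0.053], TCP at [0.208, -0.589, 0.242] pointing down, gripper open.
Joint ranges: [-2.81, 2.81], [-0.39, 2.02], [-1.27, 1.25], [0.06, 2.57], [-1.19, 4.33], [0.19, 2], [-2.82, 2.82]. Speed limits (rad/s): [1.89, 1.89, 2.39, 2.39, 3.01, 3.01, 3.01].

INTERFACE

Orientations are given as a unit quaternion [x, y, z, w].
In Python, from cell import monitor, viewer, bot gives the robot as it stands.
- The arm moves only by the tool arm_command, never from a script. Its argument "targets" is a list of rows, each a list of 7 numbers: the gripper's target within -1 to 1 (shut at 1, half-way at 0, fully open at -1), then the shift along the world's x, y, z in units of 40 mm (1.0 is 40 mm), then the turn, a rotation vector about the world's x, y, z in degrees. In form: [[gripper, x, y, z, wx, wy, wz], ...]. A call has 1 to 12 rows; each row is the pose to reach, as a shift and turn from the pose commanded when the call began; what a row does not reach only later rows make up. A row lasts 1/12 s, in which the tool goes at most 41.7 mm and 7.16 degrees, less where a joint would pass 70% of its speed; a pose out of reach is approached as far as the arm can. A call with a gripper value outside its range is refused whole. The fingers move at their own pace and stop on an object; the grip force is fixed at half the most. Time passes only in rows, so rows that repeat a pose let the fingers close. It gives the time, the measured TCP pose, the force, the opening and the grip force at its end, in the units of the state.
- monitor.read_state(): the state, without advancing time (a new reading comes with each control period).
- viewer.camera(name): name is "scene" or "top" or "wrist"; returns a dict with "color" (420x560x3 uint8, blue, green, red), "fx", "fy", "cx", "cy" (pixels), "R" (3x3) and "t" (3): a world point X has camera coordinates R X + t. Camera axes: x right, y down, z forward; pixel columns grow to the right and rows downward; lengths in m; the calibration is good to about 2 mm. A picture is of the moment at which its call begins. There is no depth.
- bot.close_job(): hands the job in; it is judged then, once.
The state is a dict: "t": time; "joint_pos": joint angles; "joint_vel": joint speeds; "joint_torque": joint torques, N m; "tcp_pos": TCP position; "tcp_rot": TCP orientation; "ft_force": force on the tool from outside, world axes, zero at the start; "moment": the same for the moment, N m; "width": finger opening in m; "finger_force": force on a finger pad.
Only numpy, scipy, OpenCV 4.12 (cv2) and the standard library are available. Lean on these libraries where they do the work, as an engineer would, in place of code of your own. Each camera call takes 0.05 s, during which the arm holds its last target. There are 200 camera calls.

TASK

The fridge's temperature logger has to be read out, but a small swab carton has been left right in front of the read-out cradle: stand that carton upright in the empty white basket and let it go. Then pick up the logger from the worktop and set it, display facing out and display end uppermost, between the guides of the cradle's sloped head with its lower edge down at the ledge, tilted to match the slope, and press it flush so that the sprung contacts are fully pushed in. Finish while still holding it pressed there in the gripper, and do not shift the head's tilt or disturb the other things on the worktop.

Things in the scene. Friction and masses are not known exactly. Their poses are not given: they have to be found in the camera images.
- carton_mid (a point): Centre of the loose swab carton to be cleared: closed upright white-and-blue box, 55 (its x) x 60 (its y) x 90 mm high, standing on the worktop directly before the cradle's front edge. The point is 45 mm above its underside, z up.
- basket: The empty white slotted plastic basket, fixed to the worktop, on the left: 213 (its x) x 153 (its y) x 65 mm high, inside about 184 x 124 mm, floor 2 mm thick. Origin at the centre of its underside, z up.
- logger_mid (a point): Centre of the temperature logger: loose flat white plate, 86 (its x) x 54 (its y) x 12 mm, about 50 g, grey strips on both long sides, lying display up on the worktop right of the cradle. Its x points to the display end (dark display, lanyard slot; two round buttons at the other end), z out of the display side. 6 mm above its underside. Grip it across the 54 mm at mid-length.
- logger_display_end (a point): Middle of the logger's display-end edge, 43 mm along its x from logger_mid.
- seat (a point): Point on the cradle head's flat sloped face where the middle of the logger's underside lies when home. x points up the slope (ahead and to the left, 0.5 to 1.1 rad from world x), y across, z straight out of the face. The ledge, 6 mm proud, is 43 mm below it. Sprung contacts: a black bar 8 x 26 mm, 19 mm up-slope, 4 mm proud.
- cradle_head (a joint): Slope of the head's face above horizontal in rad (0 level; rising away from the front edge; found between 0.42 and 0.70). Stiff friction hinge along the head's lower front edge, 16 mm above the worktop; it holds against about 1.6 N m (some 30 N at the seat) and should stay as found.
- contacts (a joint): How far the sprung contacts are pushed in, in m: 0 free, 0.004 level with the face. It takes 1 N to begin, 3 N fully in; they push the logger off again if it is let go. They sit above the middle, so 6 to 15 N on the logger's middle keeps it flush.
- head_top (a point): Middle of the upper edge of the head's face, 51 mm up-slope of seat. Two rounded side guides, 5 mm proud and 59 mm apart, flank the lowest 20 mm of the seat (2.5 mm play each side of the logger); above them the head is only 44 mm wide, narrower than the logger, so fingers at its sides are free.
- cradle: The grey base of the read-out cradle, fixed to the worktop, 128 x 78 x 10 mm; origin on the worktop below the head's hinge, x pointing from its front edge to its back (the base reaches from 12 mm before to 116 mm behind the origin), z up. The cradle's front looks toward the robot and to its right.
- stapler: Bystander: blue and black stapler, 30 x 126 x 46 mm, origin under its centre.
- vial_a: Bystander: upright glass vial, 22 mm across, 47 mm high, behind the logger; origin under its centre.
- vial_b: Bystander: a second such vial next to it.
- tape: Bystander: roll of brown tape, 94 mm across, 48 mm high, at the right.
There are look-alikes about, which are no part of the job. Leave any yellow look-alike of the part that bears carton_mid alone.

How it is judged:
On the way, in this order (a step that is already met when the one before it is completed fails the run):
1. the swab carton stands upright in the basket, let go (x of carton_mid in the frame of basket between -0.085 and 0.085 m and y of carton_mid in the frame of basket between -0.055 and 0.055 m and height (world z) of carton_mid below 0.053 m and angle between carton_mid's own z axis and vertical below 0.1 rad and contact force between the fingers and carton below 0.1 N), for 0.2 s.
2. the logger has been lifted off the worktop in the gripper (height (world z) of logger_mid above 0.05 m and contact force between the fingers and logger above 2 N), for 0.1 s.
At the end, for the whole second after the job is handed in: Logger held in the gripper, display end up, flush on the slope (0.045 rad, 1.5 mm), between the guides, within 5 mm of the ledge, contacts in by 3 of 4 mm or more; head's upper edge within 8 mm of where it was; carton upright in the basket, let go (all of step 1 and value of joint contacts above 0.003 m and angle between the z axis of logger_mid and the z axis of seat, either way round below 0.045 rad and angle between the x axis of logger_mid and the x axis of seat, either way round below 0.09 rad and angle between logger_mid's own z axis and vertical below 1.2 rad and z of logger_mid in the frame of seat between 0.003 and 0.0075 m and x of logger_mid in the frame of seat between -0.003 and 0.005 m and y of logger_mid in the frame of seat between -0.005 and 0.005 m and x of logger_display_end in the frame of seat above 0.035 m and contact force between logger and cradle above 1.5 N and contact force between the fingers and logger above 2 N and linear speed of logger below 0.02 m/s and distance of head_top from where it was at the start of the episode below 0.008 m); the arm keeps its last pose, push and grip.
It fails at once if the head of the cradle is turned out of its tilt (distance of head_top from where it was at the start of the episode above 0.012 m).
It fails at once if a bystander is knocked over or pushed away (distance of any of stapler, tape, vial_a, vial_b from where it was at the start of the episode above 0.03 m or angle between any of vial_a, vial_b's own z axis and vertical above 0.5 rad).
It also fails if it takes over 54 s, if anything falls off the work surface, if the arm or the gripper's body presses on something with over 40 N, if the wrist force passes 120 N, or if a joint passes its speed limit or range.

## Working session

There is one attempt and no reset: what is moved stays moved. The work goes in short steps, Python scripts to look and compute and a tool call to move; the robot and the scene stay as the last step left them, time stands still between calls to the robot, and variables do not carry over. Pictures are saved under pics/ and viewed, at most 10 in all, crops included, and the job is handed in when it is done.

Besides the shell and the picture viewer there is one more tool, called by a JSON object that holds its "api" and its "payload". arm_command: Moves the arm, as the interface text tells. Its arguments: {"type":"object","properties":{"targets":{"type":"array","items":{"type":"array","items":{"type":"number"}}}},"required":["targets"]}

```bash
mkdir -p pics; ls; python3 - <<'E'
from cell import monitor, viewer, bot
import cv2
s=monitor.read_state(); print({k:(v if not hasattr(v,'round') else v) for k,v in s.items()}); print(bot.finger_overhang)
for n in("scene","top"):
    c=viewer.camera(n); cv2.imwrite(f"pics/{n}0.png",cv2.resize(c["color"],(800,600),interpolation=cv2.INTER_CUBIC)); print(n,c["fx"],c["cx"],c["cy"],c["R"],c["t"])
E
```

```text
pics
{'t': 0.0, 'joint_pos': array([ 1.19055293,  0.41796796, -0.01029478,  1.61418493,  0.00470193,
        1.11069188, -0.05299925]), 'joint_vel': array([-0.00045   ,  0.00150166,  0.00051077,  0.00159627, -0.00038713,
        0.00084453,  0.00012356]), 'joint_torque': array([-1.76878140e-03, -8.64439774e+01,  6.77897763e-01, -4.34890580e+01,
        1.90432684e-02,  7.39622366e-03,  7.60166722e-05]), 'tcp_pos': array([ 0.20756225, -0.58916957,  0.24165953]), 'tcp_rot': array([ 9.85690483e-01,  1.68564215e-01, -1.50910617e-04, -5.95437714e-04]), 'ft_force': array([0.51800863, 0.20861057, 0.58236462]), 'moment': array([ 0.00373102, -0.02942698, -0.01524972]), 'finger_force': 0.0, 'width': 0.08540280697520519}
0.011
scene 486.48636719163915 282.3506072095543 207.31533429881026 [[ 0.86616562 -0.49957881  0.01334647]
 [-0.1956351  -0.36352326 -0.91081158]
 [ 0.45987392  0.78630265 -0.41260651]] [-0.51582459  0.17234897  1.02696467]
top 415.29731567984294 278.87065901377883 203.32633227820847 [[-3.87050240e-03 -9.99992032e-01 -9.77092651e-04]
 [-9.92169439e-01  3.96220241e-03 -1.24836312e-01]
 [ 1.24839189e-01  4.86262221e-04 -9.92176870e-01]] [-0.04756283  0.55634098  1.09247679]
```

View pics/scene0.png

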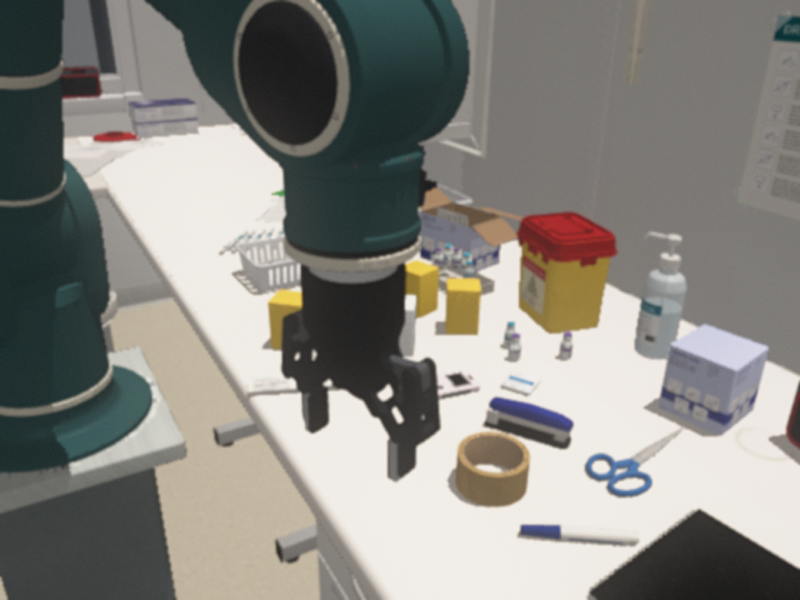

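View pics/top0.png

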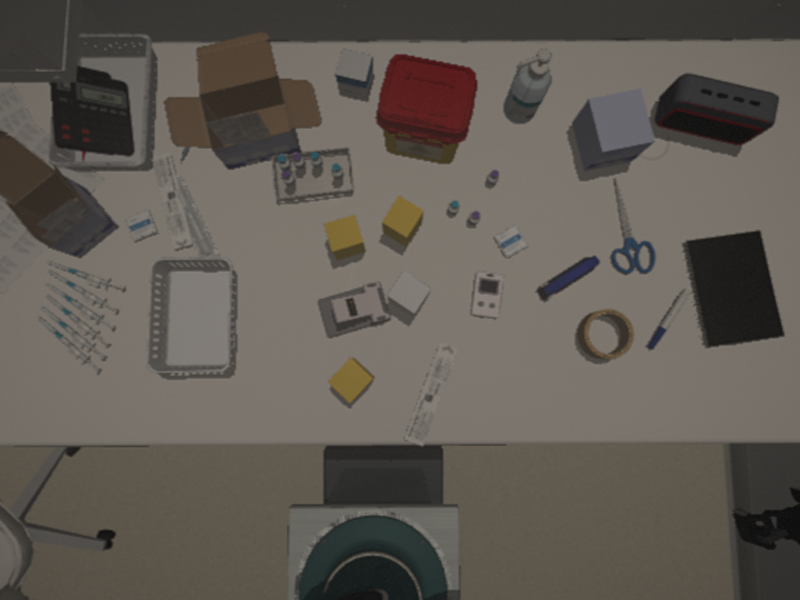

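```bash
python3 - <<'E'
import cv2,numpy as np
from cell import viewer
a=np.mean([viewer.camera("top")["color"].astype(float) for _ in range(4)],0)
cv2.imwrite("pics/topraw.png",a.astype('uint8'))
c=np.clip(a[160:310,95:375]*1.5,0,255).astype('uint8')
c=cv2.resize(c,None,fx=2.857,fy=2.857,interpolation=cv2.INTER_LANCZOS4)
cv2.imwrite("pics/topcrop.png",c)
E
```

```text
(no output)
```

View pics/topcrop.png

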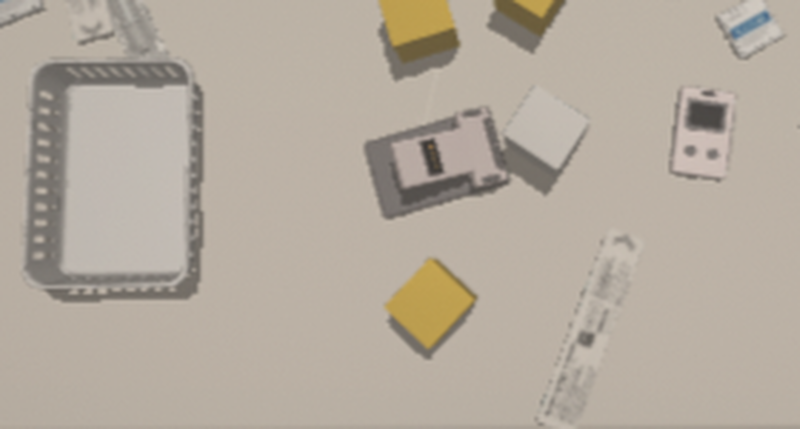

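```bash
cat > h.py <<'E'
import numpy as np, cv2
from scipy.spatial.transform import Rotation as Ro
from cell import monitor, viewer, bot
def ray(c,uv,z):
    R,t=np.array(c["R"]),np.array(c["t"]); o=-R.T@t
    d=R.T@np.array([(uv[0]-c["cx"])/c["fx"],(uv[1]-c["cy"])/c["fy"],1]); return o+d*(z-o[2])/d[2]
def proj(c,X):
    p=np.array(c["R"])@np.asarray(X)+np.array(c["t"]); return np.array([c["fx"]*p[0]/p[2]+c["cx"],c["fy"]*p[1]/p[2]+c["cy"]])
E
python3 - <<'E'
from h import *
np.set_printoptions(precision=4,suppress=True)
c=viewer.camera("top"); cr=lambda p:(95+p[0]/2.857,160+p[1]/2.857)
for n,z,ps in [("carton",.09,[(538,88),(588,128),(552,172),(505,130)]),("basket",.065,[(30,62),(200,62),(190,290),(28,288)]),
 ("logger",.012,[(680,87),(735,90),(726,179),(671,176)]),("base",.01,[(365,142),(388,217)]),("headfront",.018,[(488,108),(510,184)]),("bar",.035,[(432,158)]),("headtop",.06,[(391,148),(403,196)]),
 ("yel",.09,[(420,30),(430,300)])]:
    P=np.array([ray(c,cr(p),z)[:2] for p in ps]); print(n,P.mean(0),P.tolist())
w=viewer.camera("wrist"); Rt=Ro.from_quat(monitor.read_state()["tcp_rot"]).as_matrix()
o=-w["R"].T@w["t"]; print("cam in tool",Rt.T@(o-monitor.read_state()["tcp_pos"]), Rt.T@w["R"].T, w["fx"])
E
```

```text
carton [ 0.544  -0.0682] [[0.5818630889423735, -0.06140155459993256], [0.545146290982149, -0.10635093700007572], [0.5054424720554479, -0.07358483879713898], [0.5436264938103788, -0.03141408250353807]]
basket [0.5072 0.3306] [[0.6121680811465244, 0.4111374160265125], [0.6115276469219177, 0.2528295953273638], [0.40133574416096063, 0.25553623058651204], [0.40370477571033064, 0.40289646505652554]]
logger [ 0.5495 -0.2218] [[0.5945011999736372, -0.20041116168496317], [0.5913330950481844, -0.25385010424627097], [0.5046188853790069, -0.24292884360603723], [0.5077259146558307, -0.18998706394622583]]
base [0.5058 0.0942] [[0.542096026391272, 0.10575412356056077], [0.4694388725009858, 0.08268627795253095]]
headfront [ 0.537  -0.0243] [[0.573780204939039, -0.013749245425394366], [0.5001661441689266, -0.03483671406550574]]
bar [0.5238 0.0387] [[0.5238369671742713, 0.03871258940641947]]
headtop [0.5086 0.069 ] [[0.5308681213809747, 0.07476587891719985], [0.4863421277279447, 0.06324691599866997]]
yel [0.5139 0.0407] [[0.6358358596696488, 0.045982400000064344], [0.3920543388989046, 0.03535645010528975]]
cam in tool [ 0.0701  0.0009 -0.1322] [[-0.0009 -0.9612 -0.276 ]
 [ 1.     -0.0007 -0.001 ]
 [ 0.0007 -0.276   0.9612]] 368.06035459484133
```

{"api": "arm_command", "payload": {"targets": [[-1, 0.5, 0.8, 0, 0, 0, 2], [-1, 1.2, 1.8, 0, 0, 0, 5], [-1, 2, 3, 0, 0, 0, 8], [-1, 2.8, 4.2, 0, 0, 0, 11], [-1, 3.6, 5.4, 0, 0, 0, 14], [-1, 4.4, 6.6, 0, 0, 0, 17], [-1, 5.2, 7.8, 0, 0, 0, 20], [-1, 6, 9, 0, 0, 0, 23], [-1, 6.8, 10.2, 0, 0, 0, 26], [-1, 7.5, 11.4, 0, 0, 0, 29], [-1, 8, 12.4, 0, 0, 0, 31], [-1, 8.4, 13, 0, 0, 0, 31.6]]}}

```text
t: 1.4
tcp_pos: [0.48, -0.1726, 0.2425]
tcp_rot: [0.902, 0.432, 0.0, 0.0]
ft_force: [1.6, -1.6, -1.0]
width: 0.0854
finger_force: 0.0
```

{"api": "arm_command", "payload": {"targets": [[-1, 0, 0, 0, 0, 0, 0], [-1, 0, 0, 0, 0, 0, 0]]}}

```text
t: 1.57
tcp_pos: [0.4803, -0.1723, 0.2423]
tcp_rot: [0.902, 0.432, 0.0, -0.0]
ft_force: [-0.2, -1.5, -0.0]
width: 0.0857
finger_force: 0.0
```

```bash
python3 - <<'E'
from h import *
c=viewer.camera("wrist"); cv2.imwrite("pics/w1.png",cv2.resize(c["color"],(800,600),interpolation=cv2.INTER_CUBIC))
import pickle; pickle.dump(c,open("w1.pkl","wb")); print(monitor.read_state())
E
```

```text
{'t': 1.6167, 'joint_pos': array([ 0.61200175,  0.231592  , -0.3728177 ,  1.88572312,  0.09706987,
        1.04192855, -0.47997926]), 'joint_vel': array([ 0.02873539, -0.00318061,  0.02441781,  0.00509641,  0.00059835,
        0.0001344 ,  0.00649045]), 'joint_torque': array([-3.49432334e+00, -6.34686327e+01, -5.93429759e+00, -4.21267533e+01,
       -1.58110228e-01, -4.79979382e-02, -2.68280664e-01]), 'tcp_pos': array([ 0.47945412, -0.17400421,  0.24220817]), 'tcp_rot': array([ 9.02254608e-01,  4.31203678e-01, -9.70651961e-05, -3.29554484e-05]), 'ft_force': array([ 0.09064202,  0.16937227, -0.06685862]), 'moment': array([-0.02863376, -0.01859413,  0.0355213 ]), 'finger_force': 0.0, 'width': 0.08562205122223007}
```

View pics/w1.png

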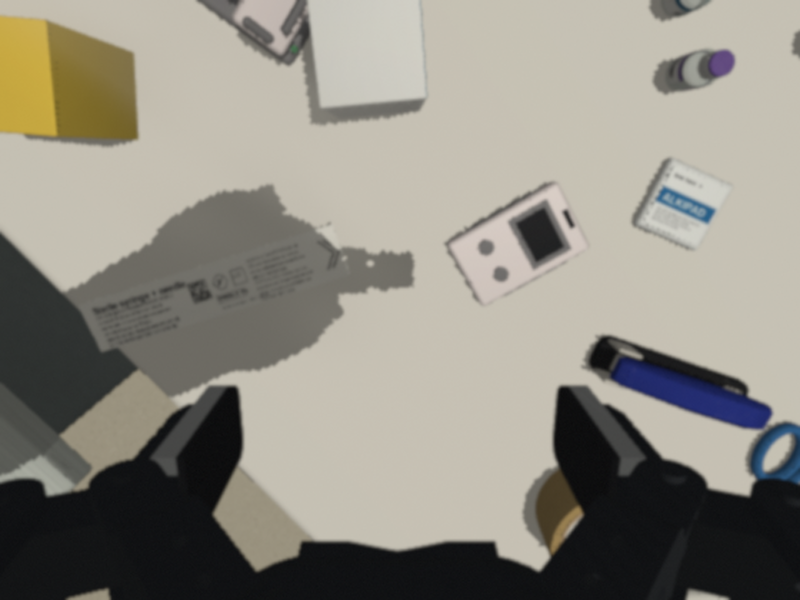

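{"api": "arm_command", "payload": {"targets": [[-1, 0.3, 0.5, 0, 0, 0, 0], [-1, 0.8, 1.3, 0, 0, 0, 0], [-1, 1.3, 2.1, 0, 0, 0, 0], [-1, 1.6, 2.65, 0, 0, 0, 0], [-1, 1.6, 2.65, 0, 0, 0, 0], [-1, 1.6, 2.65, 0, 0, 0, 0]]}}

```text
t: 2.12
tcp_pos: [0.5433, -0.0686, 0.242]
tcp_rot: [0.902, 0.431, -0.0, -0.0]
ft_force: [-0.4, -0.7, 0.4]
width: 0.0855
finger_force: 0.0
```

```bash
python3 - <<'E'
from h import *
import pickle
c=pickle.load(open("w1.pkl","rb"))
P=np.array([ray(c,np.array(p)*.7,.012) for p in[(556,183),(588,246),(447,243),(485,304)]]);print(P.mean(0),P)
d=P[0]+P[1]-P[2]-P[3];print("yaw",np.degrees(np.arctan2(d[1],d[0])),np.linalg.norm(d)/2)
c=viewer.camera("wrist"); cv2.imwrite("pics/w2.png",cv2.resize(c["color"],(800,600),interpolation=cv2.INTER_CUBIC))
pickle.dump(c,open("w2.pkl","wb")); print(monitor.read_state()['tcp_pos'])
E
```

```text
[ 0.54987239 -0.22108016  0.012     ] [[ 0.59395951 -0.20237623  0.012     ]
 [ 0.58720949 -0.25202386  0.012     ]
 [ 0.51192913 -0.18880574  0.012     ]
 [ 0.50639144 -0.2411148   0.012     ]]
yaw -8.548753692577181 0.08233902587195727
[ 0.54294356 -0.06973484  0.24202994]
```

View pics/w2.png

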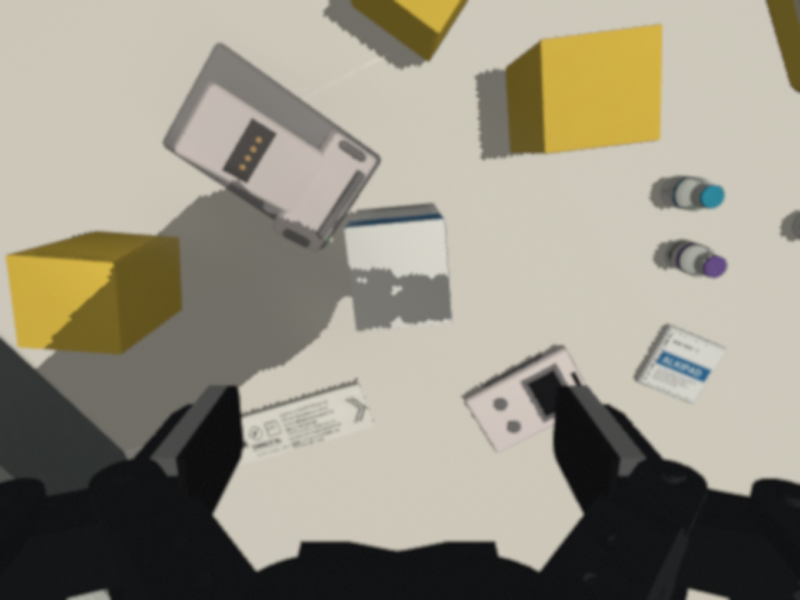

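```bash
python3 - <<'E'
from h import *
import pickle
np.set_printoptions(precision=4,suppress=True)
c=pickle.load(open("w2.pkl","rb"))
for n,z,ps in [("carton",.09,[(346,228),(443,217),(451,320),(357,331)]),("base",.01,[(220,43),(164,145),(380,160)]),("logger",.012,[(463,396),(562,347),(496,451)])]:
    P=np.array([ray(c,np.array(p)*.7,z) for p in ps]);print(n,P.mean(0),P)
    for a,b in zip(P,np.roll(P,-1,0)): d=b-a; print(np.degrees(np.arctan2(d[1],d[0])),np.linalg.norm(d))
E
```

```text
carton [ 0.5459 -0.0678  0.09  ] [[ 0.5401 -0.0292  0.09  ]
 [ 0.5845 -0.0576  0.09  ]
 [ 0.5524 -0.1066  0.09  ]
 [ 0.5066 -0.078   0.09  ]]
-32.55245678716415 0.05269648006076479
-123.19704780223522 0.058599755127349516
148.04606091929958 0.05401037011983257
55.54014897529791 0.05919303161378134
base [0.5278 0.0594 0.01  ] [[ 0.5409  0.106   0.01  ]
 [ 0.4686  0.085   0.01  ]
 [ 0.574  -0.0129  0.01  ]]
-163.82334579659607 0.07535534148522599
-42.859392402608066 0.14386756617152754
105.55634129699877 0.12337239627244492
logger [ 0.537  -0.2082  0.012 ] [[ 0.513  -0.1855  0.012 ]
 [ 0.5935 -0.1997  0.012 ]
 [ 0.5046 -0.2394  0.012 ]]
-10.011751133518143 0.08168241366291733
-155.93271364831273 0.09729728038795342
81.13827643616872 0.05453015286213806
```

{"api": "arm_command", "payload": {"targets": [[-1, 0.05, 0.02, -0.5, 0, 0, 3], [-1, 0.08, 0.03, -1.3, 0, 0, 6], [-1, 0.08, 0.03, -2.1, 0, 0, 6], [-1, 0.08, 0.03, -2.9, 0, 0, 6], [-1, 0.08, 0.03, -3.7, 0, 0, 6], [-1, 0.08, 0.03, -4.3, 0, 0, 6], [-1, 0.08, 0.03, -4.5, 0, 0, 6], [0.6, 0.08, 0.03, -4.5, 0, 0, 6], [0.6, 0.08, 0.03, -4.5, 0, 0, 6], [0.6, 0.08, 0.03, -4.5, 0, 0, 6], [0.6, 0.08, 0.03, -4.5, 0, 0, 6], [0.6, 0.08, 0.03, -4.5, 0, 0, 6]]}}

```text
t: 3.17
tcp_pos: [0.5473, -0.0677, 0.064]
tcp_rot: [0.879, 0.477, 0.001, 0.001]
ft_force: [-3.1, -1.4, 9.0]
width: 0.0543
finger_force: 64.2
```

{"api": "arm_command", "payload": {"targets": [[0.6, 0, 0, 0, 0, 0, 0], [0.6, 0, 0, 0, 0, 0, 0]]}}

```text
t: 3.33
tcp_pos: [0.5474, -0.0677, 0.064]
tcp_rot: [0.879, 0.477, 0.001, 0.001]
ft_force: [-3.4, -0.0, 9.0]
width: 0.0544
finger_force: 64.2
```

{"api": "arm_command", "payload": {"targets": [[0.6, 0, 0, 0.5, 0, 0, 0], [0.6, 0, 0, 1.4, 0, 0, 0], [0.6, 0, 0, 2.3, 0, 0, 0], [0.6, 0, 0, 3.1, 0, 0, 0], [0.6, -0.05, 0.5, 3.5, 0, 0, 2], [0.6, -0.1, 1.2, 3.5, 0, 0, 5], [0.6, -0.2, 2, 3.5, 0, 0, 8], [0.6, -0.3, 2.8, 3.5, 0, 0, 11], [0.6, -0.4, 3.6, 3.5, 0, 0, 14], [0.6, -0.45, 4.4, 3.5, 0, 0, 17], [0.6, -0.5, 5.2, 3.5, 0, 0, 20], [0.6, -0.5, 5.5, 3.5, 0, 0, 22]]}}

```text
t: 4.33
tcp_pos: [0.5257, 0.1573, 0.2036]
tcp_rot: [0.769, 0.639, 0.001, -0.0]
ft_force: [-0.5, 0.4, -0.8]
width: 0.0538
finger_force: 64.0
```

{"api": "arm_command", "payload": {"targets": [[0.6, -0.1, 0.6, 0, 0, 0, 3], [0.6, -0.15, 1.4, 0, 0, 0, 5], [0.6, -0.25, 2.2, 0, 0, 0, 7], [0.6, -0.3, 3, 0, 0, 0, 9], [0.6, -0.4, 3.7, 0, 0, 0, 10.5], [0.6, -0.47, 4.2, 0, 0, 0, 10.5], [0.6, -0.47, 4.34, 0, 0, 0, 10.5], [0.6, -0.47, 4.34, -0.5, 0, 0, 10.5], [0.6, -0.47, 4.34, -1.2, 0, 0, 10.5], [0.6, -0.47, 4.34, -1.9, 0, 0, 10.5], [0.6, -0.47, 4.34, -2.5, 0, 0, 10.5], [0.6, -0.47, 4.34, -2.5, 0, 0, 10.5]]}}

```text
t: 5.33
tcp_pos: [0.5065, 0.3242, 0.0987]
tcp_rot: [0.71, 0.704, -0.003, -0.0]
ft_force: [-0.8, -1.2, -2.4]
width: 0.0546
finger_force: 63.8
```

{"api": "arm_command", "payload": {"targets": [[0.6, 0, 0, -0.3, 0, 0, 0], [0.6, 0, 0, -0.6, 0, 0, 0], [0.6, 0, 0, -0.8, 0, 0, 0], [0.6, 0, 0, -0.88, 0, 0, 0], [0.6, 0, 0, -0.88, 0, 0, 0]]}}

```text
t: 5.75
tcp_pos: [0.5077, 0.3264, 0.0669]
tcp_rot: [0.71, 0.704, -0.0, -0.0]
ft_force: [0.5, -0.7, -0.9]
width: 0.0542
finger_force: 63.8
```

{"api": "arm_command", "payload": {"targets": [[0.6, 0, 0, -0.04, 0, 0, 0], [-1, 0, 0, -0.04, 0, 0, 0], [-1, 0, 0, -0.04, 0, 0, 0], [-1, 0, 0, -0.04, 0, 0, 0], [-1, 0, 0, -0.04, 0, 0, 0], [-1, 0, 0, 0.4, 0, 0, 0], [-1, 0, 0, 1.2, 0, 0, 0], [-1, 0, 0, 2, 0, 0, 0], [-1, 0, 0, 2.8, 0, 0, 0], [-1, 0, 0, 3.6, 0, 0, 0], [-1, 0, 0, 4, 0, 0, 0]]}}

```text
t: 6.67
tcp_pos: [0.5083, 0.3271, 0.2311]
tcp_rot: [0.71, 0.704, 0.002, 0.0]
ft_force: [0.2, -0.5, 0.5]
width: 0.0854
finger_force: 0.0
```

```bash
python3 - <<'E'
from h import *
import pickle
c=viewer.camera("wrist"); t=viewer.camera("top")
im=np.hstack([cv2.resize(c["color"],(400,300)),cv2.resize(np.clip(t["color"][160:310,95:295].astype(int)*1.5,0,255).astype('uint8'),(400,300),interpolation=cv2.INTER_CUBIC)])
cv2.imwrite("pics/m3.png",im); pickle.dump(c,open("w3.pkl","wb")); print(monitor.read_state()['tcp_pos'])
E
```

```text
[0.50865869 0.32717997 0.23035901]
```

View pics/m3.png

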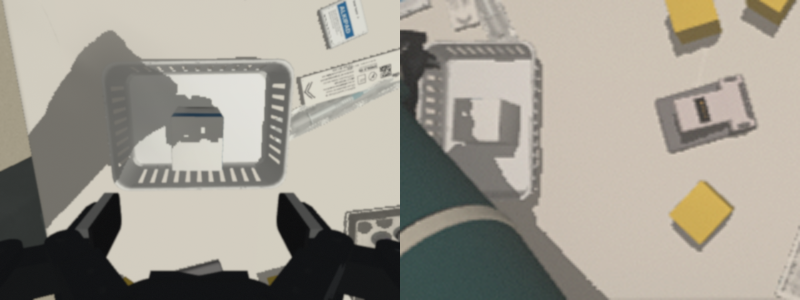

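{"api": "arm_command", "payload": {"targets": [[-1, 0, -0.5, 0, 0, 0, 0], [-1, 0.1, -1.2, 0, 0, 0, 0], [-1, 0.1, -2, 0, 0, 0, 0], [-1, 0.2, -2.8, 0, 0, 0, 0], [-1, 0.2, -3.6, 0, 0, 0, 0], [-1, 0.2, -4.4, 0, 0, 0, 0], [-1, 0.3, -5.2, 0, 0, 0, 0], [-1, 0.3, -6, 0, 0, 0, 0], [-1, 0.3, -6.8, 0, 0, 0, 0], [-1, 0.3, -7.5, 0, 0, 0, 0], [-1, 0.3, -7.5, 0, 0, 0, 0], [-1, 0.3, -7.5, 0, 0, 0, 0]]}}

```text
t: 7.77
tcp_pos: [0.5195, 0.0249, 0.2265]
tcp_rot: [0.711, 0.703, -0.0, -0.0]
ft_force: [-0.6, 1.8, -0.0]
width: 0.0857
finger_force: 0.0
```

```bash
python3 - <<'E'
from h import *
import pickle
c=viewer.camera("wrist")
pickle.dump(c,open("w4.pkl","wb")); print(monitor.read_state()['tcp_pos'],monitor.read_state()['joint_pos'])
cv2.imwrite("pics/w4.png",cv2.resize(c["color"],(800,600),interpolation=cv2.INTER_CUBIC))
E
```

```text
[0.51948575 0.02631118 0.2266736 ] [ 0.40928016  0.30101303 -0.61470165  1.8728118   0.20056666  1.02993127
 -0.29760681]
```

View pics/w4.png

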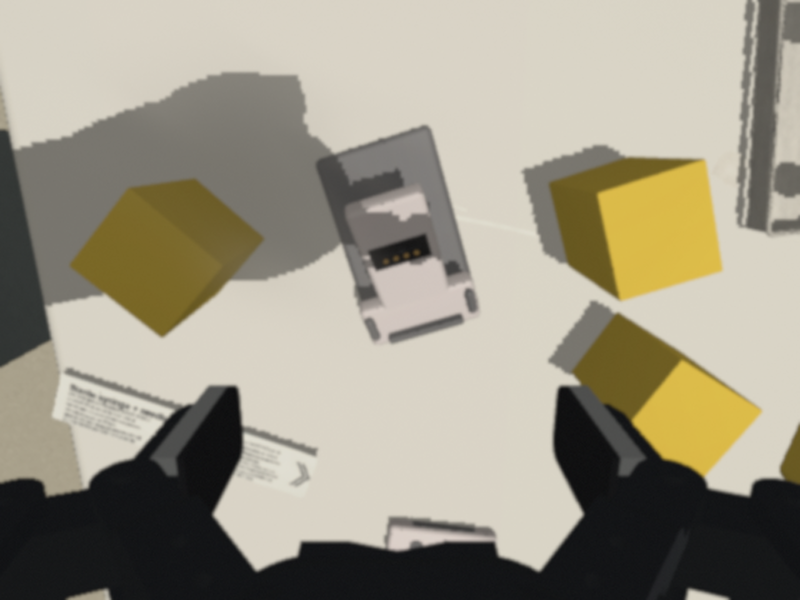

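```bash
cat > fit.py <<'E'
from h import *
import pickle
from scipy.optimize import least_squares
np.set_printoptions(precision=4,suppress=True)
def frames(p):
    ox,oy,yaw,th,s0,n0=p
    B=Ro.from_euler('z',yaw).as_matrix(); H=B@Ro.from_euler('y',-th).as_matrix()
    seat=np.array([ox,oy,.016])+H@np.array([s0,0,n0]); return B,H,seat
def world(p,k,q):
    B,H,seat=frames(p); q=np.array(q)/1000
    return seat+H@q if k=='h' else np.array([p[0],p[1],0])+B@q
def fit(obs,p0=(.537,-.02,1.83,.55,.048,.0),prior=(1,1,1,1,.01,.006)):
    p0=np.array(p0)
    def r(p):
        e=[(proj(c,world(p,k,q))-np.array(uv))*w for c,k,q,uv,w in obs]
        return np.r_[np.ravel(e),(p-p0)/np.array(prior)]
    s=least_squares(r,p0,loss='soft_l1'); return s.x,r(s.x)[:-6].reshape(-1,2)
E
cat > obs1.py <<'E'
from fit import *
w2,w4=[pickle.load(open(f"w{i}.pkl","rb")) for i in(2,4)]
obs=[]
def add(c,k,q,uv,w=1,s=.7): obs.append((c,k,q,np.array(uv)*s,w))
add(w4,'b',(116,39,10),(317,164));add(w4,'b',(116,-39,10),(428,126))
add(w2,'b',(116,39,10),(164,145));add(w2,'b',(116,-39,10),(220,43));add(w2,'b',(-12,-39,10),(380,160))
add(w4,'h',(19,0,4),(400,252));add(w2,'h',(19,0,4),(249,151))
add(w4,'h',(51,22,0),(348,207));add(w4,'h',(51,-22,0),(425,188))
add(w2,'h',(51,22,0),(173,148));add(w2,'h',(51,-22,0),(215,85))
add(w4,'h',(-33,32.5,5),(371,328),.5);add(w4,'h',(-33,-32.5,5),(471,300),.5)
add(w2,'h',(-33,32.5,5),(296,238),.5);add(w2,'h',(-33,-32.5,5),(352,150),.5)
E
python3 - <<'E'
from obs1 import *
p,r=fit(obs); print(p); print(r)
B,H,seat=frames(p); print("seat",seat,"x",H[:,0],"z",H[:,2])
# tool pose for seat: tool x=seat x, tool z=-seat z
T=np.c_[H[:,0],-H[:,1],-H[:,2]]; q0=Ro.from_quat(monitor.read_state()["tcp_rot"])
print("rotvec deg",np.degrees((Ro.from_matrix(T)*q0.inv()).as_rotvec()), "tgt",seat+.12*H[:,2], (seat+.12*H[:,2]-monitor.read_state()["tcp_pos"])/.04)
E
```

```text
[ 0.5365 -0.015   1.8474  0.4487  0.051   0.0133]
[[-1.4767 -0.385 ]
 [ 2.7427  0.7346]
 [-1.6684  0.0963]
 [ 0.1212 -2.2204]
 [ 4.6291  0.3492]
 [ 0.0264 -1.2138]
 [-0.2982 -0.9205]
 [-2.043   3.3085]
 [-1.1471  0.0694]
 [ 1.7229  1.7228]
 [ 0.0093 -3.2188]
 [ 0.4138  0.0765]
 [-0.1184  0.1565]
 [-0.1281 -0.2896]
 [ 0.063   0.2523]]
seat [0.5255 0.0237 0.0501] x [-0.2461  0.8668  0.4338] z [ 0.1185 -0.4173  0.901 ]
rotvec deg [25.564   3.4045 16.0971] tgt [ 0.5397 -0.0264  0.1582] [ 0.5049 -1.3175 -1.7117]
```

{"api": "arm_command", "payload": {"targets": [[-1, 0.1, -0.3, -0.3, 5, 0.7, 3], [-1, 0.2, -0.6, -0.7, 10, 1.4, 6], [-1, 0.3, -0.9, -1.1, 15, 2, 9], [-1, 0.4, -1.2, -1.4, 20, 2.7, 12], [-1, 0.5, -1.32, -1.7, 25.5, 3.4, 16], [-1, 0.5, -1.32, -1.7, 25.5, 3.4, 16], [-1, 0.5, -1.32, -1.7, 25.5, 3.4, 16]]}}

```text
t: 8.4
tcp_pos: [0.5395, -0.0263, 0.1573]
tcp_rot: [0.589, 0.777, 0.134, -0.179]
ft_force: [0.6, 0.9, 0.1]
width: 0.0853
finger_force: 0.0
```

```bash
python3 - <<'E'
from h import *
import pickle
c=viewer.camera("wrist")
pickle.dump(c,open("w5.pkl","wb")); print(monitor.read_state()['tcp_pos'],monitor.read_state()['joint_pos'])
w4=pickle.load(open("w4.pkl","rb"))
a=cv2.resize(c["color"][60:360,80:480],(600,450),interpolation=cv2.INTER_CUBIC)
w2=pickle.load(open("w2.pkl","rb"))
a=cv2.resize(c["color"][80:310,130:430],(480,368),interpolation=cv2.INTER_CUBIC)   # x1.6
b=cv2.resize(w4["color"][80:250,215:345],(320,418),interpolation=cv2.INTER_CUBIC) # x2.46
d=cv2.resize(w2["color"][20:185,105:275],(237,230),interpolation=cv2.INTER_CUBIC)  # x1.394
im=np.zeros((600,800,3),'uint8'); im[:368,:480]=a; im[:418,480:]=b; im[369:599,:237]=d
cv2.imwrite("pics/m5.png",im)
E
```

```text
[ 0.53962197 -0.02517368  0.15863094] [ 0.73362945  0.59554909 -0.71242482  1.7698433  -0.04877975  1.06402275
  0.38393552]
```

View pics/m5.png

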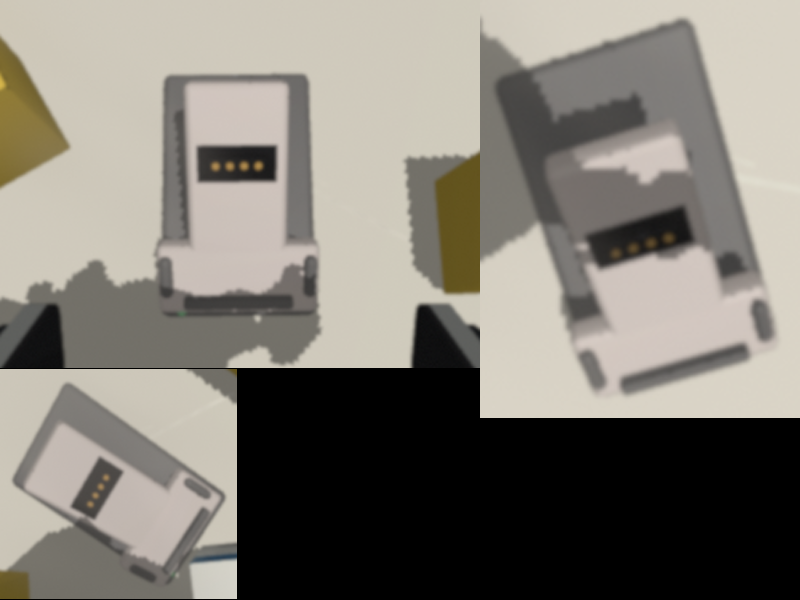

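```bash
cat > obs2.py <<'E'
from fit import *
w2,w4,w5=[pickle.load(open(f"w{i}.pkl","rb")) for i in(2,4,5)]
obs=[]
def add(c,k,q,uv,w=1):
    s,o={id(w5):(1.6,(130,80)),id(w4):(2.46,(215,80)),id(w2):(1.394,(105,20))}[id(c)]
    obs.append((c,k,q,(np.array(uv))/s+np.array(o)-.3,w))
G,Rr,L='h','h','h'
for c,pins,gl,gr in[(w5,(237,165.5),(166,277),(310,275)),(w4,(162,246),(112,370),(283,320)),(w2,(100,119),(143,205),(197,118))]:
    add(c,'h',(19,0,4),pins); add(c,'h',(-33,32.5,5),gl); add(c,'h',(-33,-32.5,5),gr)
add(w5,'h',(-43,0,6),(239,296))
add(w5,'h',(51,22,0),(185,82));add(w5,'h',(51,-22,0),(289,82))
add(w2,'h',(51,22,0),(22,112),.5);add(w2,'h',(51,-22,0),(60,53),.5)
add(w5,'b',(116,39,10),(164,75));add(w5,'b',(116,-39,10),(308,75))
add(w4,'b',(116,39,10),(17,82));add(w4,'b',(116,-39,10),(210,20))
add(w2,'b',(116,39,10),(13,113));add(w2,'b',(116,-39,10),(68,14));add(w2,'b',(-12,-39,10),(225,128),.5)
E
python3 - <<'E'
from obs2 import *
p,r=fit(obs,prior=(1,1,1,1,.03,.02)); print(p); print(r)
B,H,seat=frames(p); print("seat",seat,"x",H[:,0],"z",H[:,2],np.degrees(p[2]))
# head only fit
ho=[o for o in obs if o[1]=='h']; p,r=fit(ho,p,(.01,.01,1,1,.02,.02)); B,H,seat=frames(p);print(p,"seat",seat,np.abs(r).max())
E
```

```text
[ 0.5365 -0.0142  1.8522  0.5263  0.053   0.0138]
[[ 0.2913 -1.7685]
 [-0.1244 -0.5886]
 [ 0.6955 -0.1021]
 [ 0.0198 -1.4616]
 [ 0.3624  0.1344]
 [ 0.1183  0.589 ]
 [-2.7439  0.8395]
 [-0.7908 -0.6825]
 [-0.0164  0.6189]
 [-0.2322  0.2163]
 [-1.5143  1.4744]
 [ 1.2519  0.8819]
 [ 0.4521  3.6992]
 [ 0.8809 -0.3559]
 [-0.2525  0.5267]
 [ 1.2485 -0.2747]
 [-1.702   0.8636]
 [ 1.6714  0.1489]
 [-1.5782  0.7463]
 [-0.4384 -2.2219]
 [ 1.9483 -0.0173]]
seat [0.5257 0.0232 0.0545] x [-0.2401  0.8306  0.5024] z [ 0.1395 -0.4826  0.8646] 106.12240669911601
[ 0.5366 -0.0142  1.8542  0.526   0.0531  0.0138] seat [0.5257 0.0232 0.0546] 3.762468390174668
```

{"api": "arm_command", "payload": {"targets": [[-1, 0.05, -0.3, 0, 5.8, 1.7, 0], [-1, 0.1, -0.6, -0.2, 11.5, 3.4, 0], [-1, 0.2, -0.9, -0.5, 17, 5, 0], [-1, 0.3, -1.1, -0.9, 23, 6.7, 0], [-1, 0.3, -1.1, -1.2, 28.8, 8.4, 0], [-1, 0.3, -1.1, -1.2, 28.8, 8.4, 0], [-1, 0.3, -1.1, -1.2, 28.8, 8.4, 0], [-1, 0.3, -1.1, -1.2, 28.8, 8.4, 0]]}}

```text
t: 9.12
tcp_pos: [0.5524, -0.0685, 0.1134]
tcp_rot: [0.533, 0.707, 0.279, -0.372]
ft_force: [0.2, -0.7, 1.9]
width: 0.0854
finger_force: 0.0
```

```bash
python3 - <<'E'
from obs2 import *
c=viewer.camera("wrist")
pickle.dump(c,open("w6.pkl","wb")); print(monitor.read_state()['tcp_pos'],monitor.read_state()['joint_pos'])
B,H,s=frames([0.5365,-0.0142,1.8522,0.5263,0.053,0.0138]); uv=proj(c,s); print(uv, -c["R"].T@c["t"])
x0,y0=[int(max(0,v)) for v in(uv[0]-150,uv[1]-112)]; x0=min(x0,260);y0=min(y0,195)
print(x0,y0); cv2.imwrite("pics/m6.png",cv2.resize(c["color"][y0:y0+225,x0:x0+300],(800,600),interpolation=cv2.INTER_CUBIC))
E
```

```text
[ 0.5525 -0.0686  0.1138] [ 0.8901  0.9741 -0.7425  1.5444 -0.2126  1.3441  0.6199]
[277.2681 201.756 ] [ 0.5721 -0.135   0.2463]
127 89
```

View pics/m6.png

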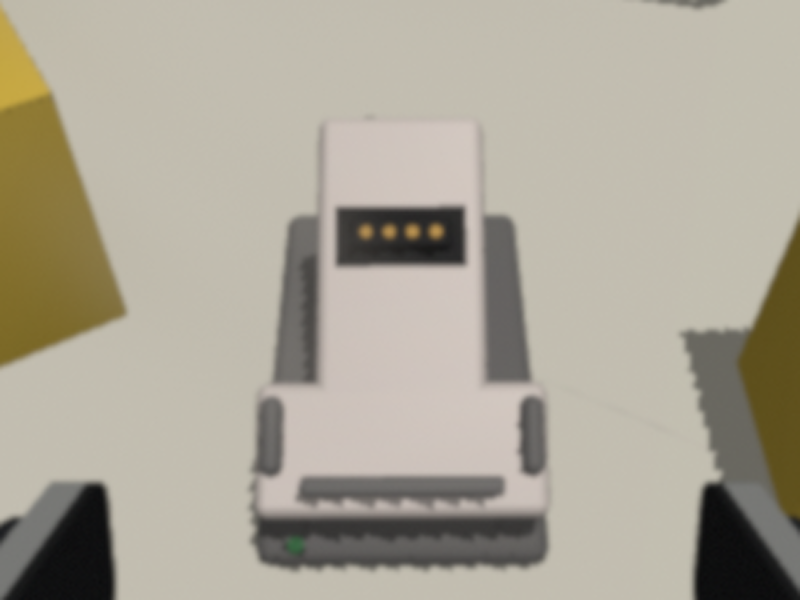

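```bash
cat >> obs2.py <<'E'
w6=pickle.load(open("w6.pkl","rb"))
def a6(k,q,uv,w=1.5): obs.append((w6,k,q,np.array(uv)/2.667+np.array((127,89))-.3,w))
a6('h',(51,22,0),(320,121));a6('h',(51,-22,0),(480,121))
a6('h',(19,0,0),(401.5,236));a6('h',(19,0,4),(401,232))
a6('h',(-33,32.5,5),(271,435));a6('h',(-33,-32.5,5),(533,435))
a6('h',(-43,0,6),(401,477))
a6('b',(116,39,10),(289,217));a6('b',(116,-39,10),(514,217))
E
python3 - <<'E'
from obs2 import *
p,r=fit(obs,prior=(1,1,1,1,.03,.02)); print(p); print(r[-9:])
B,H,seat=frames(p); print("seat",seat,"x",H[:,0],"z",H[:,2],np.degrees(p[2]))
for sub in([w5,w6],[w4,w6],[w2,w6]):
    q,r=fit([o for o in obs if any(o[0] is s for s in sub)],p,(1,1,1,1,.03,.02));print(q,frames(q)[2])
E
```

```text
[ 0.5365 -0.0144  1.8517  0.5155  0.0518  0.0121]
[[-0.6685  0.1254]
 [ 1.5447 -0.1913]
 [-0.2226  0.3354]
 [ 0.0255  0.3381]
 [-0.0359 -0.1979]
 [-0.4046 -0.686 ]
 [ 0.3959 -1.231 ]
 [-0.669  -0.3429]
 [ 0.9184 -0.7786]]
seat [0.5256 0.0231 0.0521] x [-0.2412  0.836   0.493 ] z [ 0.1366 -0.4736  0.8701] 106.09340285653248
[ 0.5365 -0.0145  1.8519  0.5169  0.052   0.0118] [0.5256 0.0233 0.0519]
[ 0.5364 -0.0144  1.8511  0.5226  0.0516  0.0124] [0.5257 0.0227 0.0525]
[ 0.5366 -0.0149  1.8515  0.5161  0.0522  0.0119] [0.5257 0.0231 0.0521]
```

```bash
python3 - <<'E'
from h import *
s=monitor.read_state(); q=Ro.from_quat(s["tcp_rot"]); a=np.radians(-8.5)
X=[np.cos(a),np.sin(a),0];Y=[np.sin(a),-np.cos(a),0]
T=Ro.from_matrix(np.c_[X,Y,[0,0,-1]]); v=(T*q.inv()).as_rotvec(degrees=True); print(v,np.linalg.norm(v),(np.array([.55,-.221,.13])-s["tcp_pos"])/.04)
E
```

```text
[ -48.86251578   42.73459289 -104.15068478] 122.72390157673236 [-0.0631716  -3.80935866  0.40477754]
```

{"api": "arm_command", "payload": {"targets": [[-1, 0, -0.3, 0.5, -2.4, 2.1, -5.2], [-1, 0, -0.7, 1, -4.9, 4.3, -10.4], [-1, 0, -1.1, 1.5, -7.3, 6.4, -15.6], [-1, 0, -1.5, 1.5, -9.8, 8.5, -20.8], [-1, 0, -1.9, 1.5, -12.2, 10.7, -26], [-1, 0, -2.3, 1.5, -14.7, 12.8, -31.2], [-1, 0, -2.7, 1.5, -17.1, 15, -36.5], [-1, 0, -3.1, 1.5, -19.5, 17.1, -41.7], [-1, 0, -3.5, 1.5, -22, 19.2, -46.9], [-1, 0, -3.7, 1.5, -24.4, 21.4, -52.1], [-1, 0, -3.8, 1.5, -26.9, 23.5, -57.3], [-1, 0, -3.8, 1.5, -29.3, 25.6, -62.5]]}}

```text
t: 10.17
tcp_pos: [0.5523, -0.2225, 0.1744]
tcp_rot: [0.935, 0.281, 0.136, -0.172]
ft_force: [0.9, -0.1, -1.1]
width: 0.0855
finger_force: 0.0
```

```bash
cat > togo.py <<'E'
from h import *
import sys
x,y,z,a=map(float,sys.argv[1:5]); s=monitor.read_state(); q=Ro.from_quat(s["tcp_rot"]); a=np.radians(a)
T=Ro.from_matrix(np.c_[[np.cos(a),np.sin(a),0],[np.sin(a),-np.cos(a),0],[0,0,-1]]); v=(T*q.inv()).as_rotvec(degrees=True); print(v.round(2),np.linalg.norm(v),((np.array([x,y,z])-s["tcp_pos"])/.04).round(3),s["joint_pos"].round(2))
E
python3 togo.py .55 -.221 .13 -8.5
```

```text
[-19.07  17.47 -41.24] 48.67546812671902 [-0.058  0.038 -1.11 ] [ 0.85  0.53 -0.4   1.73 -0.29  1.   -0.33]
```

{"api": "arm_command", "payload": {"targets": [[-1, 0, 0, 0, -2.7, 2.5, -5.9], [-1, 0, 0, -0.2, -5.4, 5, -11.8], [-1, -0.02, 0, -0.4, -8.2, 7.5, -17.7], [-1, -0.03, 0.02, -0.6, -10.9, 10, -23.6], [-1, -0.04, 0.03, -0.8, -13.6, 12.5, -29.5], [-1, -0.06, 0.04, -1, -16.3, 15, -35.3], [-1, -0.06, 0.04, -1.11, -19.1, 17.5, -41.2], [-1, -0.06, 0.04, -1.11, -19.1, 17.5, -41.2], [-1, -0.06, 0.04, -1.11, -19.1, 17.5, -41.2]]}}

```text
t: 10.92
tcp_pos: [0.5507, -0.2184, 0.129]
tcp_rot: [0.998, -0.069, 0.003, -0.004]
ft_force: [-0.4, -0.0, 0.2]
width: 0.0856
finger_force: 0.0
```

```bash
python3 togo.py .55 -.221 .010 -8.5; python3 - <<'E'
from h import *
import pickle
c=viewer.camera("wrist"); pickle.dump(c,open("w7.pkl","wb"))
for v in [(.550,-.221)]:
    for dx,dy in((43,27),(43,-27),(-43,-27),(-43,27)):
        a=np.radians(-8.5); p=np.array([v[0]+dx/1e3*np.cos(a)-dy/1e3*np.sin(a),v[1]+dx/1e3*np.sin(a)+dy/1e3*np.cos(a),.012]); cv2.circle(c["color"],tuple(int(round(t)) for t in proj(c,p)),2,(0,0,255),1); print(proj(c,p))
cv2.imwrite("pics/w7.png",cv2.resize(c["color"],(800,600),interpolation=cv2.INTER_CUBIC))
E
```

```text
[-0.48  0.34 -0.6 ] 0.8365048077807158 [-0.018 -0.065 -2.976] [ 0.37  0.49 -0.05  1.79  0.02  0.86 -1.39]
[243.40996292 147.74984354]
[323.6565973  148.60060448]
[318.62514659 266.35169118]
[245.29743825 265.42136217]
```

View pics/w7.png

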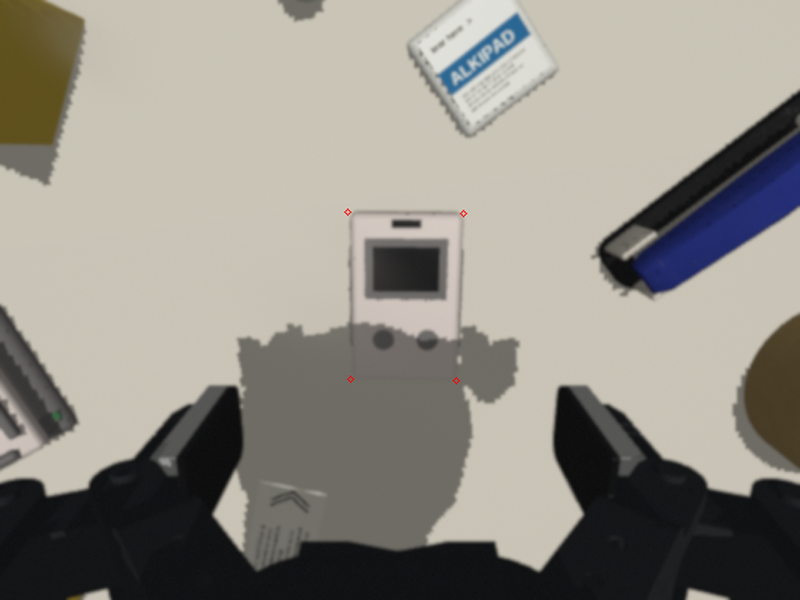

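{"api": "arm_command", "payload": {"targets": [[-1, -0.03, -0.09, -0.6, -0.5, 0.3, -0.6], [-1, -0.03, -0.09, -1.3, -0.5, 0.3, -0.6], [-1, -0.03, -0.09, -2, -0.5, 0.3, -0.6], [-1, -0.03, -0.09, -2.5, -0.5, 0.3, -0.6], [-1, -0.03, -0.09, -2.8, -0.5, 0.3, -0.6], [-1, -0.03, -0.09, -2.8, -0.5, 0.3, -0.6], [-1, -0.03, -0.09, -2.8, -0.5, 0.3, -0.6]]}}

```text
t: 11.55
tcp_pos: [0.5482, -0.2251, 0.0156]
tcp_rot: [0.997, -0.078, -0.001, 0.0]
ft_force: [0.1, 0.8, -0.2]
width: 0.0856
finger_force: 0.0
```

```bash
python3 togo.py .5495 -.222 .010 -8.5
```

```text
[-0.   -0.17  0.46] 0.4941342796492878 [ 0.033  0.078 -0.139] [ 0.36  0.66 -0.03  1.83  0.04  0.66 -1.42]
```

{"api": "arm_command", "payload": {"targets": [[-1, 0.03, 0.07, -0.08, 0, 0, 0.4], [-1, 0.03, 0.07, -0.14, 0, 0, 0.4], [-1, 0.03, 0.07, -0.14, 0, 0, 0.4], [0.6, 0.03, 0.07, -0.14, 0, 0, 0.4], [0.6, 0.03, 0.07, -0.14, 0, 0, 0.4], [0.6, 0.03, 0.07, -0.14, 0, 0, 0.4], [0.6, 0.03, 0.07, -0.14, 0, 0, 0.4], [0.6, 0.03, 0.07, -0.14, 0, 0, 0.4]]}}

```text
t: 12.22
tcp_pos: [0.5495, -0.2217, 0.0097]
tcp_rot: [0.997, -0.075, -0.002, 0.0]
ft_force: [-2.5, 1.2, 8.8]
width: 0.0522
finger_force: 61.8
```

```bash
python3 togo.py .5495 -.222 .010 -8.5
```

```text
[ 0.04 -0.21  0.08] 0.22984749365070703 [ 0.    -0.008  0.008] [ 0.36  0.67 -0.03  1.83  0.04  0.65 -1.42]
```

```bash
cat > seatgo.py <<'E'
from fit import *
import sys
d,dx,dy=[float(v)/1000 for v in sys.argv[1:4]]   # standoff of underside, along-slope, across (mm)
B,H,seat=frames([0.5365,-0.0144,1.8517,0.517,0.0518,0.0121])
T=Ro.from_matrix(np.c_[H[:,0],-H[:,1],-H[:,2]]); s=monitor.read_state(); q=Ro.from_quat(s["tcp_rot"])
tgt=seat+H@np.array([dx,dy,d+.0097]); v=(T*q.inv()).as_rotvec(degrees=True)
e=H.T@(s["tcp_pos"]-seat)*1000
print("rot",v.round(2),np.linalg.norm(v).round(2),"shift",((tgt-s["tcp_pos"])/.04).round(3),"in seat frame (mm): x,y,underside",e-[0,0,9.7],"F seat",H.T@s["ft_force"],"M",H.T@s["moment"],"w",s["width"],s["finger_force"],s["joint_pos"].round(2)); print("unit shift per mm of seat x,y,z:",(H.T/40).round(4).tolist())
E
python3 seatgo.py 60 1 0
```

```text
rot [ 26.62 -23.23 111.7 ] 117.15 shift [-0.362  5.314  2.588] in seat frame (mm): x,y,underside [-231.1817   44.9935   72.9384] F seat [5.9791 2.0332 6.778 ] M [ 0.5097 -0.2668 -0.2931] w 0.05219477746620503 61.818952560424805 [ 0.36  0.67 -0.03  1.83  0.04  0.65 -1.42]
unit shift per mm of seat x,y,z: [[-0.006, 0.0209, 0.0124], [-0.024, -0.0069, 0.0], [0.0034, -0.0119, 0.0217]]
```

{"api": "arm_command", "payload": {"targets": [[0.6, 0, 0, 0.3, 0, 0, 0], [0.6, 0, 0, 0.9, 0, 0, 0], [0.6, 0, 0, 1.6, 0, 0, 0], [0.6, 0, 0, 2.4, 0, 0, 0], [0.6, 0, 0, 3.2, 0, 0, 0], [0.6, 0, 0, 3.6, 0, 0, 0], [0.6, 0, 0, 3.6, 0, 0, 0]]}}

```text
t: 12.8
tcp_pos: [0.551, -0.2223, 0.1579]
tcp_rot: [0.997, -0.075, 0.001, 0.001]
ft_force: [0.5, -0.7, -0.1]
width: 0.052
finger_force: 63.7
```

```bash
python3 seatgo.py 60 1 0; python3 - <<'E'
from h import *
import pickle
c=viewer.camera("wrist"); pickle.dump(c,open("w8.pkl","wb")); s=monitor.read_state(); R=Ro.from_quat(s["tcp_rot"]).as_matrix()
g=cv2.cvtColor(c["color"],cv2.COLOR_BGR2GRAY)
# expected px of logger far (display) end top edge and lateral
for p in [(.043,0,-.002),(.043,.027,-.002),(.043,-.027,-.002),(.043,0,.010)]:
    print(p,proj(c,s["tcp_pos"]+R@np.array(p)).round(1))
u,v=proj(c,s["tcp_pos"]+R@np.array((.043,0,-.002))).astype(int)
for du in(-20,0,20): print([int(x) for x in g[max(0,v-24):v+24,u+du]])
E
```

```text
rot [ 26.37 -22.93 111.79] 117.12 shift [-0.4    5.329 -1.118] in seat frame (mm): x,y,underside [-158.7849   43.7329  202.2736] F seat [-0.7161 -0.3151  0.295 ] M [-0.0359  0.0446  0.0196] w 0.05204577415107443 63.665746450424194 [ 0.36  0.45 -0.04  1.77  0.02  0.92 -1.41]
unit shift per mm of seat x,y,z: [[-0.006, 0.0209, 0.0124], [-0.024, -0.0069, 0.0], [0.0034, -0.0119, 0.0217]]
(0.043, 0, -0.002) [276.  184.5]
(0.043, 0.027, -0.002) [349.4 184.5]
(0.043, -0.027, -0.002) [202.6 184.6]
(0.043, 0, 0.01) [276.2 178.3]
[214, 214, 215, 214, 214, 214, 214, 214, 214, 214, 214, 214, 214, 214, 214, 213, 213, 209, 193, 167, 144, 139, 145, 152, 158, 173, 191, 200, 204, 207, 210, 212, 213, 214, 214, 214, 214, 214, 214, 214, 214, 214, 214, 214, 214, 214, 214, 214]
[214, 214, 214, 214, 215, 214, 215, 215, 215, 215, 214, 214, 214, 215, 214, 214, 214, 209, 193, 164, 139, 136, 145, 158, 172, 186, 196, 202, 205, 208, 208, 197, 157, 99, 59, 50, 49, 49, 48, 48, 49, 64, 111, 167, 203, 214, 215, 215]
[214, 214, 214, 215, 214, 214, 214, 214, 214, 215, 214, 214, 215, 214, 214, 214, 214, 209, 192, 163, 138, 134, 143, 157, 173, 187, 197, 202, 206, 209, 211, 199, 162, 110, 79, 74, 74, 73, 73, 74, 75, 88, 128, 176, 206, 215, 216, 216]
```

{"api": "arm_command", "payload": {"targets": [[0.6, 0, 0.2, 0.2, 1.5, -1.3, 6.2], [0.6, -0.03, 0.5, 0.3, 2.9, -2.5, 12.4], [0.6, -0.06, 0.8, 0.3, 4.4, -3.8, 18.6], [0.6, -0.1, 1.2, 0.3, 5.9, -5.1, 24.8], [0.6, -0.12, 1.6, 0.3, 7.3, -6.4, 31], [0.6, -0.15, 2, 0.3, 8.8, -7.6, 37.3], [0.6, -0.18, 2.4, 0.3, 10.3, -8.9, 43.5], [0.6, -0.2, 2.8, 0.3, 11.7, -10.2, 49.7], [0.6, -0.23, 3.2, 0.3, 13.2, -11.5, 55.9], [0.6, -0.26, 3.6, 0.3, 14.7, -12.7, 62.1], [0.6, -0.3, 4, 0.3, 16.1, -14, 68.3], [0.6, -0.3, 4.2, 0.3, 17.6, -15.3, 74.5]]}}

```text
t: 13.85
tcp_pos: [0.5364, -0.0516, 0.1646]
tcp_rot: [0.818, 0.544, 0.111, -0.151]
ft_force: [-0.2, -0.0, -0.3]
width: 0.0525
finger_force: 63.7
```

```bash
python3 seatgo.py 60 1 0|head -1
```

```text
rot [ 9.02 -7.73 36.82] 38.69 shift [-0.034  1.061 -1.286] in seat frame (mm): x,y,underside [ -9.3641  10.4438 125.0557] F seat [-0.094   0.2318 -0.2642] M [ 0.1099  0.3328 -0.0506] w 0.05246164873047019 63.678027391433716 [ 0.65  0.46 -0.52  1.86 -0.19  0.93 -0.11]
```

{"api": "arm_command", "payload": {"targets": [[0.6, 0, 0.2, -0.1, 1.5, -1.3, 6.1], [0.6, 0, 0.4, -0.3, 3, -2.6, 12.3], [0.6, -0.02, 0.6, -0.5, 4.5, -3.9, 18.4], [0.6, -0.03, 0.8, -0.8, 6, -5.2, 24.5], [0.6, -0.03, 1, -1.1, 7.5, -6.4, 30.7], [0.6, -0.03, 1.06, -1.29, 9, -7.7, 36.8], [0.6, -0.03, 1.06, -1.29, 9, -7.7, 36.8], [0.6, -0.03, 1.06, -1.29, 9, -7.7, 36.8], [0.6, -0.03, 1.06, -1.29, 9, -7.7, 36.8], [0.6, -0.03, 1.06, -1.29, 9, -7.7, 36.8]]}}

```text
t: 14.68
tcp_pos: [0.5361, -0.0114, 0.114]
tcp_rot: [0.585, 0.77, 0.153, -0.203]
ft_force: [0.8, 0.5, -0.8]
width: 0.0521
finger_force: 63.6
```

```bash
python3 seatgo.py 12 1 0
```

```text
rot [ 0.18 -0.04  0.58] 0.61 shift [-0.192  0.627 -1.062] in seat frame (mm): x,y,underside [-0.8082 -0.4334 61.9143] F seat [-0.1505 -0.884  -0.7904] M [ 0.0376  0.6007 -0.0004] w 0.052075167370712 63.63303780555725 [ 0.71  0.67 -0.67  1.79 -0.09  1.    0.43]
unit shift per mm of seat x,y,z: [[-0.006, 0.0209, 0.0124], [-0.024, -0.0069, 0.0], [0.0034, -0.0119, 0.0217]]
```

{"api": "arm_command", "payload": {"targets": [[0.6, -0.05, 0.15, -0.25, 0.2, 0, 0.6], [0.6, -0.1, 0.33, -0.55, 0.2, 0, 0.6], [0.6, -0.15, 0.5, -0.85, 0.2, 0, 0.6], [0.6, -0.19, 0.63, -1.06, 0.2, 0, 0.6], [0.6, -0.19, 0.63, -1.06, 0.2, 0, 0.6], [0.6, -0.19, 0.63, -1.06, 0.2, 0, 0.6], [0.6, -0.19, 0.63, -1.06, 0.2, 0, 0.6]]}}

```text
t: 15.27
tcp_pos: [0.5289, 0.0137, 0.0715]
tcp_rot: [0.58, 0.773, 0.154, -0.205]
ft_force: [0.1, -0.3, 0.3]
width: 0.0524
finger_force: 63.7
```

```bash
python3 seatgo.py 4 1 0; python3 - <<'E'
from h import *
import pickle
c=viewer.camera("wrist"); pickle.dump(c,open("w9.pkl","wb")); s=monitor.read_state(); R=Ro.from_quat(s["tcp_rot"]).as_matrix()
g=cv2.cvtColor(c["color"],cv2.COLOR_BGR2GRAY)
from fit import frames
B,H,seat=frames([0.5365,-0.0144,1.8517,0.517,0.0518,0.0121])
for x in(-28,-33,-38):
    for y in(29.5,-29.5): print(x,y,proj(c,seat+H@np.array([x,y,5])/1000).round(1))
    L=[proj(c,s["tcp_pos"]+R@np.array([x/1000,sg*.027,-.002])).round(1) for sg in(-1,1)]; print("logger",L)
    v=int(L[0][1]); 
    print(v,"L",[int(a) for a in g[v,180:235]],"R",[int(a) for a in g[v,320:375]])
E
```

```text
rot [-0.07 -0.   -0.15] 0.17 shift [-0.039  0.094 -0.174] in seat frame (mm): x,y,underside [ 0.9402 -0.4479 12.0364] F seat [-0.1546  0.0279  0.3899] M [-0.0389  0.5817  0.0042] w 0.05235537279775439 63.65097641944885 [ 0.67  0.73 -0.66  1.83 -0.07  0.9   0.43]
unit shift per mm of seat x,y,z: [[-0.006, 0.0209, 0.0124], [-0.024, -0.0069, 0.0], [0.0034, -0.0119, 0.0217]]
-28 29.5 [213.1 325.4]
-28 -29.5 [340.4 325.6]
logger [array([212.7, 350. ]), array([343.2, 349.9])]
350 L [27, 28, 26, 26, 25, 27, 27, 26, 26, 27, 26, 26, 25, 25, 26, 26, 24, 20, 18, 16, 19, 28, 42, 54, 59, 60, 61, 60, 60, 60, 59, 59, 63, 76, 93, 105, 111, 112, 113, 115, 115, 115, 116, 116, 115, 116, 115, 116, 116, 115, 115, 115, 115, 116, 115] R [115, 115, 115, 116, 115, 116, 115, 115, 115, 116, 115, 115, 115, 116, 115, 115, 115, 113, 113, 111, 110, 104, 91, 72, 61, 60, 60, 61, 60, 60, 65, 79, 97, 103, 91, 61, 31, 18, 16, 20, 23, 26, 26, 26, 27, 26, 26, 27, 26, 27, 26, 27, 27, 27, 27]
-33 29.5 [213.6 334.8]
-33 -29.5 [339.9 335. ]
logger [array([213.2, 360.2]), array([342.6, 360.2])]
360 L [27, 27, 27, 26, 26, 27, 
[... 410 characters left out ...]
07, 194, 157, 97, 43, 28, 26, 26, 27, 26, 28, 27, 26, 28, 27, 27, 25, 26, 25, 27]
-38 29.5 [214.1 344. ]
-38 -29.5 [339.4 344.2]
logger [array([213.8, 370.3]), array([342. , 370.2])]
370 L [26, 27, 27, 26, 27, 26, 26, 27, 27, 27, 26, 25, 25, 25, 27, 27, 25, 26, 25, 29, 34, 57, 86, 107, 115, 116, 115, 116, 116, 117, 117, 117, 116, 116, 114, 111, 110, 110, 111, 113, 114, 114, 114, 115, 115, 115, 115, 115, 115, 115, 115, 115, 115, 115, 115] R [115, 115, 114, 114, 115, 115, 115, 115, 115, 114, 115, 115, 115, 114, 115, 115, 114, 114, 112, 114, 127, 162, 195, 208, 210, 210, 209, 209, 210, 209, 210, 210, 208, 198, 167, 113, 57, 31, 27, 25, 26, 27, 27, 27, 25, 27, 26, 26, 24, 25, 27, 25, 26, 27, 26]
```

{"api": "arm_command", "payload": {"targets": [[0.6, -0.02, 0.05, -0.09, 0, 0, 0], [0.6, -0.039, 0.094, -0.174, 0, 0, 0], [0.6, -0.039, 0.094, -0.174, 0, 0, 0], [0.6, -0.039, 0.094, -0.174, 0, 0, 0], [0.6, -0.039, 0.094, -0.174, 0, 0, 0]]}}

```text
t: 15.73
tcp_pos: [0.5269, 0.0177, 0.0642]
tcp_rot: [0.58, 0.773, 0.154, -0.205]
ft_force: [-0.1, -0.5, 0.9]
width: 0.0524
finger_force: 63.8
```

```bash
python3 seatgo.py 1 1 0|head -1
```

```text
rot [-0.09 -0.04 -0.17] 0.2 shift [-0.     0.03  -0.056] in seat frame (mm): x,y,underside [1.0834 0.3262 3.5249] F seat [0.0108 0.2131 1.0107] M [0.1353 0.5562 0.025 ] w 0.05235087948525539 63.832340240478516 [ 0.66  0.73 -0.66  1.84 -0.07  0.89  0.43]
```

{"api": "arm_command", "payload": {"targets": [[0.6, -0.005, 0.015, -0.028, 0, 0, 0], [0.6, -0.01, 0.03, -0.056, 0, 0, 0], [0.6, -0.01, 0.03, -0.056, 0, 0, 0], [0.6, -0.01, 0.03, -0.056, 0, 0, 0]]}}

```text
t: 16.07
tcp_pos: [0.5267, 0.0187, 0.0624]
tcp_rot: [0.58, 0.773, 0.154, -0.205]
ft_force: [-3.3, -4.5, 13.9]
width: 0.0521
finger_force: 65.2
```

```bash
python3 seatgo.py 0 1 0|head -1
```

```text
rot [-0.08 -0.02 -0.17] 0.19 shift [ 0.001  0.016 -0.034] in seat frame (mm): x,y,underside [1.1614 0.2216 1.4623] F seat [ 3.9023  4.3931 13.7696] M [ 0.8521  0.0546 -0.0864] w 0.05205189502071045 65.17444252967834 [ 0.66  0.74 -0.66  1.84 -0.07  0.88  0.43]
```

{"api": "arm_command", "payload": {"targets": [[0.6, 0.017, -0.06, 0.108, 0, 0, 0], [0.6, -0.028, -0.038, 0.127, 0, 0, 0], [0.6, -0.028, -0.038, 0.127, 0, 0, 0], [0.6, -0.028, -0.038, 0.127, 0, 0, 0], [0.6, -0.028, -0.038, 0.127, 0, 0, 0]]}}

```text
t: 16.48
tcp_pos: [0.5252, 0.0176, 0.0668]
tcp_rot: [0.58, 0.773, 0.154, -0.205]
ft_force: [-0.6, 0.3, -0.6]
width: 0.0523
finger_force: 63.7
```

```bash
python3 seatgo.py 3 2.5 1.5|head -1
```

```text
rot [-0.1  -0.05 -0.18] 0.22 shift [ 0.004  0.029 -0.06 ] in seat frame (mm): x,y,underside [2.7341 1.9745 5.6089] F seat [ 0.0922  0.4981 -0.7577] M [-0.0304  0.5654  0.0128] w 0.05233058711241558 63.664594888687134 [ 0.66  0.73 -0.66  1.85 -0.07  0.89  0.43]
```

{"api": "arm_command", "payload": {"targets": [[0.6, -0.007, 0.024, -0.043, 0, 0, 0], [0.6, -0.012, 0.042, -0.076, 0, 0, 0], [0.6, -0.012, 0.042, -0.076, 0, 0, 0], [0.6, -0.012, 0.042, -0.076, 0, 0, 0]]}}

```text
t: 16.82
tcp_pos: [0.525, 0.0191, 0.0639]
tcp_rot: [0.58, 0.773, 0.154, -0.205]
ft_force: [-0.3, -2.5, 4.4]
width: 0.0524
finger_force: 64.2
```

```bash
python3 seatgo.py 0 2.5 1.5|head -1
```

```text
rot [-0.09 -0.03 -0.17] 0.2 shift [-0.001  0.028 -0.053] in seat frame (mm): x,y,underside [2.5977 1.7805 2.361 ] F seat [0.1564 1.0037 4.9752] M [ 0.2464  0.4912 -0.0195] w 0.0523862348427871 64.17938947677612 [ 0.66  0.73 -0.66  1.85 -0.07  0.88  0.43]
```

{"api": "arm_command", "payload": {"targets": [[0.6, -0.003, 0.012, -0.022, 0, 0, 0], [0.6, -0.003, 0.012, -0.022, 0, 0, 0], [0.6, -0.003, 0.012, -0.022, 0, 0, 0]]}}

```text
t: 17.07
tcp_pos: [0.5249, 0.0195, 0.0633]
tcp_rot: [0.58, 0.773, 0.154, -0.205]
ft_force: [-2.5, -4.9, 10.8]
width: 0.0521
finger_force: 64.9
```

```bash
python3 seatgo.py 0 2.5 1.5|head -1
```

```text
rot [-0.09 -0.03 -0.17] 0.2 shift [ 0.001  0.018 -0.038] in seat frame (mm): x,y,underside [2.6711 1.7503 1.6481] F seat [ 1.8494  3.7887 11.3411] M [0.6595 0.1914 0.0282] w 0.05208137546589222 64.88726377487183 [ 0.66  0.73 -0.66  1.85 -0.07  0.88  0.43]
```

{"api": "arm_command", "payload": {"targets": [[0.6, 0.003, -0.012, 0.022, 0, 0, 0], [0.6, -0.045, -0.026, 0.022, 0, 0, 0], [0.6, -0.045, -0.026, 0.022, 0, 0, 0], [0.6, -0.045, -0.026, 0.022, 0, 0, 0]]}}

```text
t: 17.4
tcp_pos: [0.5237, 0.0186, 0.0641]
tcp_rot: [0.58, 0.773, 0.154, -0.205]
ft_force: [4.9, -0.2, 2.6]
width: 0.052
finger_force: 64.0
```

```bash
python3 seatgo.py 0 2.5 1.5|head -1
```

```text
rot [-0.1   0.06 -0.15] 0.19 shift [ 0.033  0.04  -0.057] in seat frame (mm): x,y,underside [2.6226 3.1911 2.5745] F seat [-0.0067 -4.6622  3.0268] M [-1.1768  0.5695  0.2216] w 0.0519612011865514 63.99617314338684 [ 0.66  0.73 -0.66  1.85 -0.07  0.88  0.43]
```

{"api": "arm_command", "payload": {"targets": [[0.6, 0.048, 0.014, 0, 0, 0, 0], [0.6, 0.096, 0.028, 0, 0, 0, 0], [0.6, 0.144, 0.041, 0, 0, 0, 0], [0.6, 0.144, 0.041, 0, 0, 0, 0], [0.6, 0.144, 0.041, 0, 0, 0, 0]]}}

```text
t: 17.82
tcp_pos: [0.5288, 0.0201, 0.0638]
tcp_rot: [0.58, 0.773, 0.154, -0.205]
ft_force: [-0.9, -2.5, 3.9]
width: 0.0522
finger_force: 64.3
```

```bash
python3 seatgo.py 0 2.5 1.5|head -1
```

```text
rot [-0.09 -0.04 -0.17] 0.2 shift [-0.096  0.001 -0.051] in seat frame (mm): x,y,underside [ 2.551  -2.1804  2.3132] F seat [0.0083 1.56   4.4515] M [ 0.1824  0.68   -0.0226] w 0.05219224745460926 64.26656484603882 [ 0.65  0.74 -0.66  1.84 -0.07  0.88  0.42]
```

```bash
cat > cop.py <<'E'
from fit import *
import sys,os
B,H,seat=frames([0.5365,-0.0144,1.8517,0.517,0.0518,0.0121])
T=Ro.from_matrix(np.c_[H[:,0],-H[:,1],-H[:,2]])
S=[]
for _ in range(6): S.append(monitor.read_state()); viewer.camera("wrist")
m=lambda k:np.mean([s[k] for s in S],0)
F,M=H.T@m("ft_force"),H.T@m("moment"); e=H.T@(m("tcp_pos")-seat)*1000-[0,0,9.7]
rot=(Ro.from_quat(S[-1]["tcp_rot"])*T.inv()).as_rotvec()@H
if sys.argv[1]=="base": np.save("base.npy",[F,M])
F0,M0=np.load("base.npy"); f,mm=F-F0,M-M0
print("t",S[-1]["t"],"pos",e.round(2),"rot(deg,seat)",np.degrees(rot).round(2),"F",f.round(2),"M",mm.round(3),"std",np.std([s["ft_force"] for s in S],0).round(2))
if f[2]>1: 
  for L in(.2,.25): print("L",L,"rx,ry mm",1000*(-(mm[1]+L*f[0])/f[2]).round(4),1000*((mm[0]-L*f[1])/f[2]).round(4))
E
echo ok
```

```text
ok
```

{"api": "arm_command", "payload": {"targets": [[0.6, -0.02, -0.03, 0.07, 0, 0, 0], [0.6, -0.052, -0.071, 0.07, 0, 0, 0], [0.6, -0.052, -0.071, 0.07, 0, 0, 0], [0.6, -0.052, -0.071, 0.07, 0, 0, 0], [0.6, -0.052, -0.071, 0.07, 0, 0, 0]]}}

```text
t: 18.23
tcp_pos: [0.5266, 0.0174, 0.0666]
tcp_rot: [0.58, 0.773, 0.154, -0.205]
ft_force: [0.4, -0.4, -0.5]
width: 0.0523
finger_force: 63.8
```

```bash
python3 cop.py base
```

```text
t 18.4833 pos [2.16 0.67 5.78] rot(deg,seat) [ 0.1  -0.11  0.15] F [0. 0. 0.] M [0. 0. 0.] std [0.54 0.44 0.35]
```

{"api": "arm_command", "payload": {"targets": [[0.6, -0.006, 0.021, -0.038, 0, 0, 0], [0.6, -0.012, 0.042, -0.076, 0, 0, 0], [0.6, -0.015, 0.054, -0.098, 0, 0, 0], [0.6, -0.015, 0.054, -0.098, 0, 0, 0], [0.6, -0.015, 0.054, -0.098, 0, 0, 0]]}}

```text
t: 18.95
tcp_pos: [0.5263, 0.0194, 0.0631]
tcp_rot: [0.58, 0.773, 0.154, -0.205]
ft_force: [-2.9, -3.9, 9.7]
width: 0.0524
finger_force: 64.9
```

```bash
python3 cop.py x
```

```text
t 19.2 pos [2.13 0.44 1.71] rot(deg,seat) [ 0.07 -0.08  0.15] F [ 2.33  3.   10.32] M [ 0.585 -0.285 -0.066] std [0.48 0.54 0.96]
L 0.2 rx,ry mm -17.4 -1.5
L 0.25 rx,ry mm -28.7 -16.0
```

{"api": "arm_command", "payload": {"targets": [[0.6, 0, 0, 0, -0.7, -0.2, 0], [0.6, 0, 0, 0, -1.44, -0.42, 0], [0.6, 0, 0, 0, -1.44, -0.42, 0]]}}

```text
t: 19.5
tcp_pos: [0.5263, 0.0197, 0.063]
tcp_rot: [0.582, 0.776, 0.146, -0.195]
ft_force: [1.7, -1.1, 3.2]
width: 0.0526
finger_force: 64.1
```

```bash
python3 cop.py x
```

```text
t 19.75 pos [2.36 0.39 1.43] rot(deg,seat) [0.08 1.36 0.15] F [ 1.6  -0.89  5.28] M [-0.097 -0.468  0.019] std [0.52 0.32 1.06]
L 0.2 rx,ry mm 28.2 15.299999999999999
L 0.25 rx,ry mm 13.0 23.7
```

{"api": "arm_command", "payload": {"targets": [[0.6, 0, 0, 0, 0.7, 0.2, 0], [0.6, 0, 0, 0, 1.44, 0.42, 0], [0.6, 0, 0, 0, 2.88, 0.84, 0], [0.6, 0, 0, 0, 2.88, 0.84, 0]]}}

```text
t: 20.13
tcp_pos: [0.5267, 0.0189, 0.0632]
tcp_rot: [0.578, 0.77, 0.162, -0.216]
ft_force: [-2.7, -5.4, 16.9]
width: 0.0517
finger_force: 65.6
```

```bash
python3 cop.py x
```

```text
t 20.3833 pos [1.72 0.23 2.06] rot(deg,seat) [ 0.04 -1.59  0.12] F [ 3.29  3.11 16.48] M [ 0.579 -0.235 -0.057] std [0.55 0.36 0.62]
L 0.2 rx,ry mm -25.7 -2.6
L 0.25 rx,ry mm -35.7 -12.1
```

{"api": "arm_command", "payload": {"targets": [[0.6, 0, 0, 0, -1.44, -0.42, 0], [0.6, 0, 0, 0, -2.88, -0.84, 0], [0.6, -0.003, 0.012, -0.022, -2.88, -0.84, 0], [0.6, -0.003, 0.012, -0.022, -2.88, -0.84, 0]]}}

```text
t: 20.77
tcp_pos: [0.5265, 0.0197, 0.0626]
tcp_rot: [0.582, 0.776, 0.146, -0.195]
ft_force: [-2.5, -6.7, 18.2]
width: 0.0522
finger_force: 65.8
```

```bash
python3 cop.py x
```

```text
t 21.0167 pos [2.11 0.13 1.2 ] rot(deg,seat) [0.04 1.38 0.14] F [ 4.95  4.06 20.39] M [ 0.634 -0.994 -0.044] std [0.47 0.43 0.83]
L 0.2 rx,ry mm 0.2 -8.7
L 0.25 rx,ry mm -11.9 -18.700000000000003
```

{"api": "arm_command", "payload": {"targets": [[0.6, 0, 0, 0, -0.7, -0.2, 0], [0.6, 0, 0, 0, -1.44, -0.42, 0], [0.6, 0, 0, 0, -1.44, -0.42, 0]]}}

```text
t: 21.32
tcp_pos: [0.5266, 0.0197, 0.0627]
tcp_rot: [0.584, 0.778, 0.139, -0.184]
ft_force: [-0.9, -6.4, 18.6]
width: 0.0526
finger_force: 65.8
```

```bash
python3 cop.py x
```

```text
t 21.5667 pos [2.12 0.11 1.2 ] rot(deg,seat) [0.04 2.88 0.14] F [ 4.76  3.52 20.72] M [ 0.569 -1.235 -0.02 ] std [0.74 0.54 0.86]
L 0.2 rx,ry mm 13.700000000000001 -6.5
L 0.25 rx,ry mm 2.2 -15.0
```

{"api": "arm_command", "payload": {"targets": [[0.6, 0.005, -0.018, 0.033, 0.4, -0.2, -0.2], [0.6, 0.01, -0.036, 0.065, 0.9, -0.45, -0.4], [0.6, 0.01, -0.036, 0.065, 0.9, -0.45, -0.4], [0.6, 0.01, -0.036, 0.065, 0.9, -0.45, -0.4], [0.6, 0.006, -0.021, 0.038, 0.9, -0.45, -0.4], [0.6, 0.002, -0.006, 0.011, 0.9, -0.45, -0.4], [0.6, 0.002, -0.006, 0.011, 0.9, -0.45, -0.4], [0.6, 0.002, -0.006, 0.011, 0.9, -0.45, -0.4]]}}

```text
t: 22.28
tcp_pos: [0.5261, 0.0194, 0.0626]
tcp_rot: [0.584, 0.776, 0.147, -0.186]
ft_force: [-2.7, -7.5, 14.2]
width: 0.052
finger_force: 65.4
```

```bash
python3 cop.py x
```

```text
t 22.5333 pos [1.95 0.68 1.21] rot(deg,seat) [-0.68  2.19  0.11] F [ 0.45  4.09 15.23] M [ 1.239 -0.217 -0.103] std [0.44 0.31 0.57]
L 0.2 rx,ry mm 8.3 27.7
L 0.25 rx,ry mm 6.8999999999999995 14.3
```

{"api": "arm_command", "payload": {"targets": [[0.6, 0.01, -0.036, 0.065, 0, 0.2, 0.1], [0.6, 0.01, -0.036, 0.065, -0.1, 0.33, 0.2], [0.6, 0.01, -0.036, 0.065, -0.1, 0.33, 0.2], [0.6, 0.005, -0.018, 0.033, -0.1, 0.33, 0.2], [0.6, 0.001, -0.004, 0.007, -0.1, 0.33, 0.2], [0.6, 0.001, -0.004, 0.007, -0.1, 0.33, 0.2], [0.6, 0.001, -0.004, 0.007, -0.1, 0.33, 0.2]]}}

```text
t: 23.17
tcp_pos: [0.5261, 0.0196, 0.0626]
tcp_rot: [0.584, 0.777, 0.145, -0.188]
ft_force: [-0.8, -3.8, 6.7]
width: 0.0522
finger_force: 64.5
```

```bash
python3 cop.py x
```

```text
t 23.4167 pos [2.13 0.6  1.15] rot(deg,seat) [-0.3   2.16  0.13] F [0.14 1.17 7.4 ] M [ 0.494 -0.149 -0.036] std [0.32 0.3  0.26]
L 0.2 rx,ry mm 16.299999999999997 35.2
L 0.25 rx,ry mm 15.299999999999999 27.400000000000002
```

{"api": "arm_command", "payload": {"targets": [[0.6, -0.001, 0.004, -0.008, 0.25, 0.21, 0.07], [0.6, -0.001, 0.004, -0.008, 0.25, 0.21, 0.07], [0.6, -0.001, 0.004, -0.008, 0.25, 0.21, 0.07]]}}

```text
t: 23.72
tcp_pos: [0.5261, 0.0196, 0.0625]
tcp_rot: [0.583, 0.776, 0.145, -0.191]
ft_force: [-1.9, -6.1, 12.4]
width: 0.0523
finger_force: 65.2
```

```bash
python3 cop.py x; python3 - <<'E'
# head check: front-face features in w5 vs now are occluded; check logger vs tool pitch in wrist image
from h import *
c=viewer.camera("wrist"); s=monitor.read_state(); R=Ro.from_quat(s["tcp_rot"]).as_matrix(); g=cv2.cvtColor(c["color"],cv2.COLOR_BGR2GRAY)
for p in [(.043,0,-.002),(.043,0,.010)]: print(proj(c,s["tcp_pos"]+R@np.array(p)).round(1))
for u in(240,300): print([int(x) for x in g[160:200,u]])
E
```

```text
t 23.9667 pos [2.11 0.52 1.09] rot(deg,seat) [-0.16  1.87  0.13] F [ 1.74  2.99 13.04] M [ 0.864 -0.385 -0.031] std [0.38 0.76 0.49]
L 0.2 rx,ry mm 2.8 20.299999999999997
L 0.25 rx,ry mm -3.9 8.8
[277.5 180.9]
[277.6 174.8]
[201, 203, 205, 206, 207, 206, 206, 206, 206, 205, 206, 206, 206, 206, 206, 206, 205, 201, 189, 166, 148, 145, 152, 162, 174, 186, 195, 198, 200, 201, 202, 202, 203, 202, 203, 203, 203, 203, 203, 203]
[203, 205, 206, 208, 208, 208, 208, 208, 208, 208, 208, 209, 208, 208, 208, 208, 207, 204, 189, 165, 144, 142, 150, 162, 175, 188, 196, 200, 202, 203, 204, 204, 205, 205, 204, 205, 205, 205, 205, 206]
```

```bash
python3 -c "
from cell import bot
print(bot.close_job())"
```

```text
the job is handed in; nothing more can be done
None
```

I handed the job in at about 24 s, and the hand-in did not say whether it passed. The carton stands upright in the basket, let go. The logger is held in the gripper between the guides, pressed at about 13 N. That it is flush, with the contacts pushed in, is judged only from force readings. I could not check the head's tilt at the end, but the push stayed at about 20 N or less. In the images the up-slope direction came out at 1.85 rad from world x, not the stated 0.5–1.1, and I used the measured value.

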